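# Close the filter press

## Task

The square cover plate of the steel filter press is sitting crooked on the tips of the four studs. Turn it round the central screw until its holes line up with the studs and it drops flat onto the press, then screw the T-handle clockwise, taking hold of it afresh as often as needed, until it is fully home against the plate. Leave the petri dishes and the timer where they are.

Things in the scene. Friction and masses are not known exactly. Their poses are not given: they have to be found in the camera images.
- press: filter press, fixed to the desk: square foot 150 x 150 x 12 mm, round steel cell 132 mm across whose flat top (the seat) is 40 mm above the desk. Four studs, 10 mm thick with tapered tips, stand 10 mm above the seat at the corners of a square, (+-38, +-38) mm from the axis. A central screw 20 mm thick rises through the plate into the T-handle. Origin on the desk surface on the central axis, z up, x and y along the foot's edges
- cover_center (a point): centre of the loose cover plate, aluminium, about 0.5 kg, 130 x 130 x 8 mm, captive round the central screw (bore 23 mm). Four 15 mm stud holes at (+-38, +-38) mm in its own x, y: it fits the studs in any of four positions, a quarter turn apart, within about 2.5 degrees. Z up; x and y along its edges. Half-way through the thickness: 54 mm above the desk while it rests on the stud tips, 44 mm when seated
- lug_a (a point): grip point of one of the plate's two upright lugs: a fin 10 mm thick along the plate's x, 24 mm long along its y (70 to 94 mm from the axis, outside the plate's edge), rising 34 mm above the plate's top face. The point is 82 mm from the axis on the plate's +y side, 22 mm above the plate's top face, 12 mm below the lug's top
- lug_b (a point): the same on the other lug, 82 mm from the axis on the plate's -y side
- t_handle (a joint): turn of the T-handle in rad about the vertical axis of the press; grows clockwise seen from above, as it is screwed down (14 mm a turn). It starts between -0.5 and 0.5 and meets a firm stop at 6.6, where its foot is down on the seated plate; over an unseated plate it jams about 10 mm too high. It turns with light friction (about 0.05 N m) and stays where it is left. At value 0 the handle's y axis is the press's y axis
- bar_end_a (a point): grip point on one end of the T-handle's crossbar, 38 mm from the axis: a level round bar 12 mm thick, 116 mm long over its small end knobs (16 mm thick, from 50 to 58 mm out). The bar lies along the point's y. 45 mm above the handle's foot: about 108 mm above the desk at value 0, 93 mm when home. The hub at the bar's middle is 22 mm thick
- bar_end_b (a point): the same on the opposite end of the crossbar
- petri_dish_1: round petri dish 58 mm across, 15 mm high, beside the press, loose; origin at the centre of its underside
- petri_dish_2: second petri dish, the same size, behind the press, loose
- bench_timer: small wedge-shaped timer 66 x 72 x 28 mm beside the press, loose; origin at the centre of its underside

How it is judged:
By the outcome, as a careful person would: the job done as asked, in the order asked, and still so for the second after the job is handed in, with the robot touching nothing.
It also fails if it takes over 72 s, if anything falls off the work surface, if the arm or the gripper's body presses on something with over 40 N, if the wrist force passes 120 N, or if a joint passes its speed limit or range.

## Robot

A 6-joint arm with a two-finger parallel gripper is mounted at the origin on a cart in front of the work surface, level with it; the furniture and walls round the work are solid. World frame = base frame: x ahead of the robot, y to its left, z up, the work surface at z = 0. Lengths are in m, angles in rad, forces in N, time in s.
With the tool pointing down it reaches from about 0.3 to 0.775 m from the base axis. Payload 14.6 kg.
Tool frame: the origin (TCP) lies at the centre of the arm's flange, where the gripper is bolted on; the fingertips stand 199 mm ahead of it and the grasp point (between the pads) lies 180 mm ahead of it; z points along the fingers, y is the line along which they close (so a half turn about z gives the same grasp; the last joint's range is limited). The gripper opens to 94 mm and grips with 3 to 60 N. Pads are 16 mm wide; open, the fingers measure 119 mm over their backs; the gripper's body (75 mm by 177 mm) begins 78 mm behind the grasp point.
Start: joints at [1.144, 0.3, 1.521, -0, 1.321, -0.067], TCP at [0.194, 0.515, 0.405] pointing down, gripper open.
Joint ranges: [-3.03, 3.03], [-0.79, 2.21], [0.23, 2.52], [-1.04, 4.18], [0, 3.07], [-2.55, 2.55]. Speed limits (rad/s): [2.22, 2.22, 2.57, 3.14, 3.14, 3.14].

## Interface

Orientations are given as [roll, pitch, yaw] about the fixed x, y, z axes, in that order (R = Rz(yaw) Ry(pitch) Rx(roll)).
In Python, from station import ctrl gives the robot as it stands. The module is installed in compiled form; this text tells all that it offers.
- The arm moves only by the tool servo_tool, never from a script. Its argument "motion" is a list of rows, each a list of 5 numbers: the closure, from 0 (fully open) to 1 (shut), then the shift along the world's x, y, z in cm, then the turn about the world's z in degrees. A call has 1 to 20 rows; each row is the pose to reach, as a shift and turn from the pose commanded when the call began; what a row does not reach only later rows make up. A row lasts 1/8 s, in which the tool goes at most 62.5 mm and 10.7 degrees, less where a joint would pass 70% of its speed; a pose out of reach is approached as far as the arm can. A call with a gripper value outside its range is refused whole. The fingers move at their own pace and stop on an object; "squeeze" is the grip in N (left out, the last holds). Time passes only in rows, so rows that repeat a pose let the fingers close. It gives the time, the measured TCP pose, the force, the opening and the grip force at its end, in the units of the state.
- ctrl.get_obs(): the state, without advancing time (a new reading comes with each control period).
- ctrl.camera(name): name is "side" or "top"; returns a dict with "image" (480x640x3 uint8, red, green, blue), "fx", "fy", "cx", "cy" (pixels), "camera_from_world" (4x4, takes a point from world to camera coordinates). Camera axes: x right, y up, looking along -z (the intrinsics and any distortion apply to the point x, -y, -z); pixel columns grow to the right and rows downward; lengths in m; the calibration is good to about 2 mm. A picture is of the moment at which its call begins. There is no depth.
- ctrl.hand_in(): hands the job in; it is judged then, once.
The state is a dict: "time_s": time; "qpos": joint angles; "joint_vel": joint speeds; "tau": joint torques, N m; "ee_pos": TCP position; "eef_rot": TCP orientation; "force": force on the tool from outside, world axes, zero at the start; "moment": the same for the moment, N m; "grip_width": finger opening in m; "grip_force": force on a finger pad.
Only numpy, scipy, OpenCV 4.12 (cv2) and the standard library are available. Lean on these libraries where they do the work, as an engineer would, in place of code of your own. Each camera call takes 0.05 s, during which the arm holds its last target. There are 200 camera calls.

## Working session

There is one attempt and no reset: what is moved stays moved. The work goes in short steps, Python scripts to look and compute and a tool call to move; the robot and the scene stay as the last step left them, time stands still between calls to the robot, and variables do not carry over. Pictures are saved under pics/ and viewed, at most 10 in all, crops included, and the job is handed in when it is done.

Besides the shell and the picture viewer there is one more tool, called after ">>>" as name(argument=value, ...) on one line, values as JSON. servo_tool: Moves the arm, as the interface text tells. Its arguments: {"type":"object","properties":{"motion":{"type":"array","items":{"type":"array","items":{"type":"number"}}},"squeeze":{"type":"number"}},"required":["motion"]}

```bash
mkdir -p pics
cat > h.py <<'E'
import numpy as np, cv2
from station import ctrl
def snap(n,f):
    c=ctrl.camera(n); cv2.imwrite(f,c["image"][:,:,::-1]); return c
def ray(c,u,v):
    T=np.array(c["camera_from_world"]); R=T[:3,:3]; o=-R.T@T[:3,3]
    d=R.T@np.array([(u-c["cx"])/c["fx"],-(v-c["cy"])/c["fy"],-1.]); return o,d
def onplane(c,u,v,z):
    o,d=ray(c,u,v); return o+d*(z-o[2])/d[2]
def proj(c,p):
    T=np.array(c["camera_from_world"]); q=T[:3,:3]@np.array(p)+T[:3,3]
    return c["cx"]+c["fx"]*q[0]/-q[2], c["cy"]-c["fy"]*q[1]/-q[2]
E
python3 - <<'E'
from h import *
import pickle
d={}
for n in("top","side"):
    c=snap(n,f"pics/{n}0.png"); d[n]=c; print({k:v for k,v in c.items() if k!="image"}, ray(c,320,240)[0])
pickle.dump(d,open("c0.pkl","wb"))
o=ctrl.get_obs(); print(o)
E
```

```text
{'fx': 501.4722096315028, 'fy': 501.4722096315028, 'cx': 319.82689940746087, 'cy': 244.98701184355474, 'camera_from_world': array([[-0.02523533, -0.99953197, -0.01729193,  0.14609516],
       [ 0.98748884, -0.02761713,  0.15525167, -0.53750366],
       [-0.15565656, -0.01315777,  0.9877236 , -0.89703434],
       [ 0.        ,  0.        ,  0.        ,  1.        ]])} [0.39483634 0.11937951 0.9719966 ]
{'fx': 603.1386339444896, 'fy': 603.1386339444896, 'cx': 320.29421064119197, 'cy': 231.36311176070876, 'camera_from_world': array([[ 0.88393339, -0.46756208,  0.00688958, -0.43612986],
       [ 0.28023283,  0.54146424,  0.79264496, -0.28522941],
       [-0.37434119, -0.69871466,  0.60964457, -0.90026017],
       [ 0.        ,  0.        ,  0.        ,  1.        ]])} [ 0.12843593 -0.67850124  0.77792913]
{'time_s': 0.1, 'qpos': array([ 1.14440712e+00,  3.00421368e-01,  1.52147623e+00,  1.90833264e-05,
        1.32069431e+00, -6.66151342e-02]), 'joint_vel': array([ 0.00266237, -0.00148187, -0.00259246, -0.00096229,  0.00014229,
        0.00076377]), 'tau': array([ 1.26858620e-03, -5.32639253e+01, -3.53279471e+01,  7.09134433e-02,
        2.34668230e-02, -2.74412173e-05]), 'ee_pos': array([0.19363635, 0.51476706, 0.40415786]), 'eef_rot': array([-3.14059685e+00, -8.49600464e-05,  2.78181381e+00]), 'force': array([1.46123137, 0.30297822, 0.28679153]), 'moment': array([-0.07160737, -0.0401748 , -0.02313994]), 'grip_force': 0.0, 'grip_width': 0.09409967352401809}
```

View pics/top0.png

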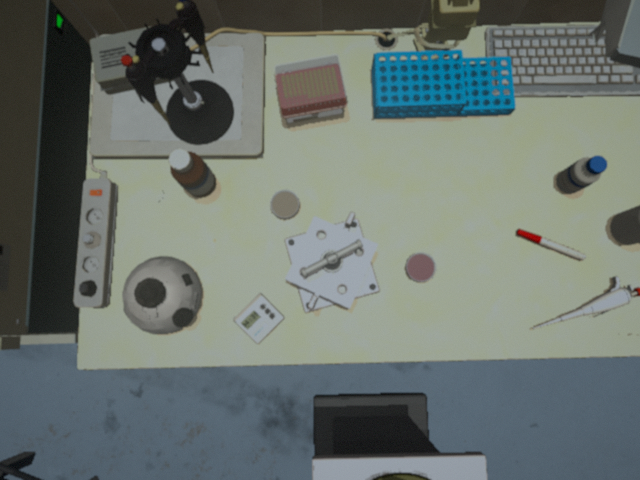

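View pics/side0.png

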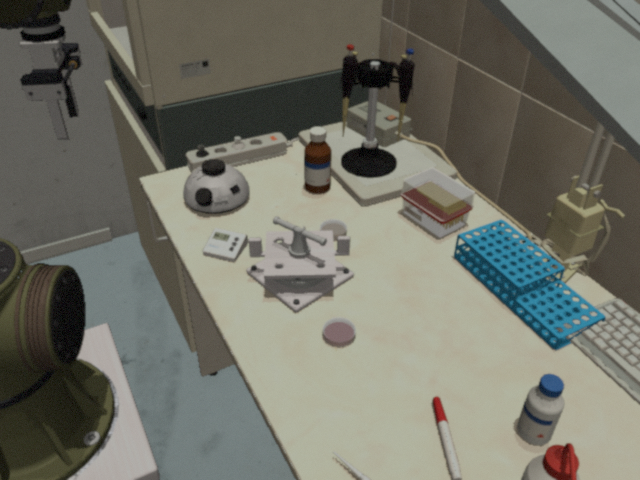

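The top view shows the press at about (332,262), with one dish at (285,205), one at (420,267) and the timer at (259,318). The plate is visibly turned relative to the foot. I'll zoom in.

Run:
```python
import pickle,cv2
d=pickle.load(open("c0.pkl","rb"))
im=d["top"]["image"][200:320,270:400,::-1]
a=cv2.resize(im,None,fx=4.6,fy=4.6,interpolation=cv2.INTER_CUBIC)
cv2.imwrite("pics/crop_top.png",a)
im=d["side"]["image"][200:320,230:370,::-1]
cv2.imwrite("pics/crop_side.png",cv2.resize(im,None,fx=5,fy=5,interpolation=cv2.INTER_CUBIC))
```

```text
(no output)
```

View pics/crop_top.png

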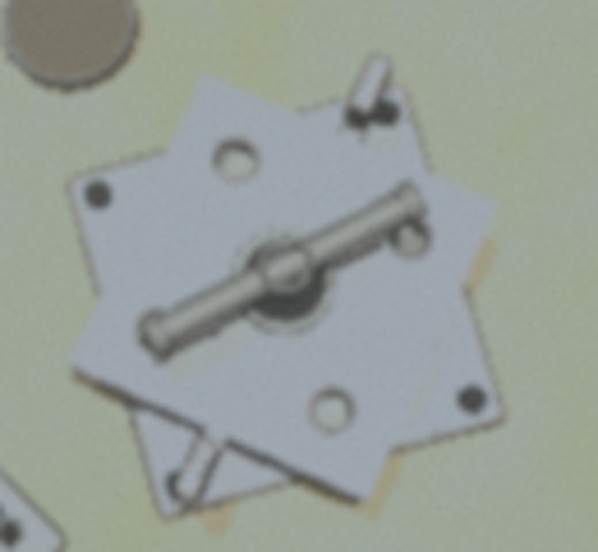

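View pics/crop_side.png

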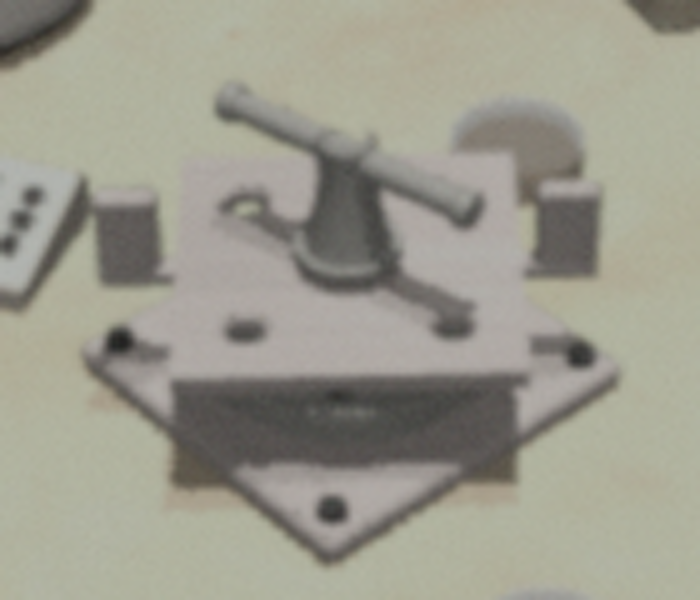

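The top crop shows plate holes at (236,160), (410,237) and (331,410), and foot bolts at (97,195), (385,112), (472,399) and (180,485). The bar knobs are at about (160,333) and (407,203). The lugs are at upper right and lower left.

```bash
cat > m.py <<'E'
from h import *
import pickle
d=pickle.load(open("c0.pkl","rb")); t=d["top"]; s=d["side"]
P=lambda u,v,z: onplane(t,u/4.6+270,v/4.6+200,z)[:2]
S=lambda u,v,z: onplane(s,u/5+230,v/5+200,z)[:2]
an=lambda v: np.degrees(np.arctan2(v[1],v[0]))
def sq(a,b): return (a+b)/2, np.linalg.norm(a-b), an(a-b)
print("plate holes diag (107.5)",sq(P(236,160,.058),P(331,410,.058)))
print("third hole",P(410,237,.058), "side-len", np.linalg.norm(P(410,237,.058)-P(331,410,.058)),an(P(410,237,.058)-P(331,410,.058)))
print("foot bolts",sq(P(97,195,.012),P(472,399,.012)),sq(P(385,112,.012),P(180,485,.012)))
print("foot corners(212)",sq(P(72,185,.012),P(503,420,.012)),sq(P(403,92,.012),P(165,515,.012)))
print("knobs(108)",sq(P(160,333,.108),P(407,203,.108)))
print("side: lugtops(164)",sq(S(128,195,.092),S(570,187,.092)))
print("side foot",sq(S(92,355,.012),S(618,372,.012)))
print("side bar",sq(S(232,102,.108),S(465,205,.108)))
print("dishes",onplane(t,285,205,.015),onplane(t,420,267,.015),"timer",onplane(t,259,318,.02))
E
python3 m.py
```

```text
plate holes diag (107.5) (array([0.50720894, 0.11085338]), np.float64(0.10726823796600589), np.float64(19.02635420602266))
third hole [0.52469227 0.05960054] side-len 0.07609066619385947 -26.34568452555079
foot bolts (array([0.50770217, 0.11063214]), np.float64(0.17879388259929377), np.float64(59.71592357990142)) (array([0.50763513, 0.11030981]), np.float64(0.1791011588643777), np.float64(-30.27370438420359))
foot corners(212) (array([0.50547532, 0.10965165]), np.float64(0.2054831203698808), np.float64(59.668323759599865)) (array([0.50577309, 0.10957613]), np.float64(0.20412484354365748), np.float64(-30.854002984948174))
knobs(108) (array([0.50717883, 0.1108228 ]), np.float64(0.10558868479849888), np.float64(116.36228713331913))
side: lugtops(164) (array([0.50671681, 0.10664984]), np.float64(0.16238268987945892), np.float64(154.301648416266))
side foot (array([0.50514764, 0.10181964]), np.float64(0.20149359979314674), np.float64(149.78453697800785))
side bar (array([0.50683714, 0.10935324]), np.float64(0.1059659629694375), np.float64(116.99993615854963))
dishes [0.62683047 0.19833723 0.015     ] [ 0.49769798 -0.05830331  0.015     ] timer [0.4089448  0.25007787 0.02      ]
```

Centre is about (0.507, 0.1105) and the foot edges lie at 14.7° (mod 90). The plate edges lie at -26°, so it needs about +41° counter-clockwise. The bar is at 116.4°, i.e. a handle value of about -0.2. I'll take the near lug, at radial 154°.

>>> servo_tool(motion=[[0,4,-6,0,-5.3],[0,8,-12,0,-5.3],[0,12,-18,0,-5.3],[0,16,-24,0,-5.3],[0,20,-30,0,-5.3],[0,23,-35,0,-5.3],[0,23.9,-36.8,0,-5.3],[0.5,23.9,-36.8,-4,-5.3],[0.5,23.9,-36.8,-8,-5.3],[0.5,23.9,-36.8,-8,-5.3],[0.5,23.9,-36.8,-8,-5.3]])

```text
time_s: 1.48
ee_pos: [0.4329, 0.147, 0.326]
eef_rot: [3.141, 0.001, 2.69]
force: [-0.5, -0.4, 0.5]
grip_width: 0.0576
grip_force: 0.0
```

Run:
```python
from h import *
for n,(r,k) in {"side":((130,320),(190,390)),"top":((190,330),(240,420))}.items():
    c=ctrl.camera(n); im=c["image"][r[0]:r[1],k[0]:k[1],::-1]
    cv2.imwrite(f"pics/{n}1.png",cv2.resize(im,None,fx=3,fy=3,interpolation=2))
print(ctrl.get_obs()["eef_rot"])
a=cv2.imread("pics/side1.png");b=cv2.imread("pics/top1.png")
cv2.imwrite("pics/v1.png",np.vstack([cv2.resize(a,(540,512))[:,:],]))
```

```text
[3.13998139e+00 1.85465507e-03 2.68972818e+00]
```

View pics/side1.png

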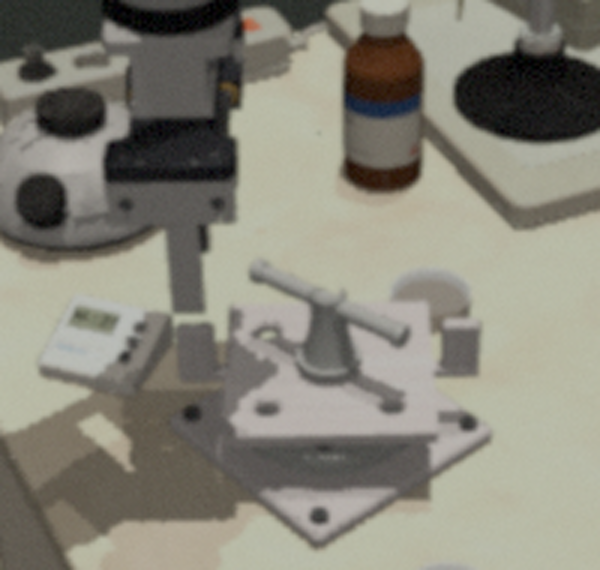

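The side view shows the fingers right above the near lug (about 190,310). I'll descend and grip.

>>> servo_tool(motion=[[0.5,0,0,-3,0.2],[0.5,0,-0.05,-6.6,0.2],[0.5,0,-0.05,-6.6,0.2],[1,0,-0.05,-6.6,0.2],[1,0,-0.05,-6.6,0.2],[1,0,-0.05,-6.6,0.2],[1,0,-0.05,-6.6,0.2],[1,0,-0.05,-6.6,0.2]], squeeze=12)

```text
time_s: 2.58
ee_pos: [0.4328, 0.1464, 0.259]
eef_rot: [3.141, 0.001, 2.693]
force: [-0.5, 2.1, 4.9]
grip_width: 0.0102
grip_force: 12.0
```

Run:
```python
import numpy as np
c=np.array([.507,.1105]);p=np.array([.4328,.1464])
for t in [6,12,18,24,30,36,38,39,40,41,42,43]:
    a=np.radians(t);R=np.array([[np.cos(a),-np.sin(a)],[np.sin(a),np.cos(a)]])
    print(t,np.round(100*(c+R@(p-c)-p),2))
```

```text
6 [-0.33 -0.8 ]
12 [-0.58 -1.62]
18 [-0.75 -2.47]
24 [-0.82 -3.33]
30 [-0.8  -4.19]
36 [-0.69 -5.05]
38 [-0.64 -5.33]
39 [-0.61 -5.47]
40 [-0.57 -5.61]
41 [-0.54 -5.75]
42 [-0.5  -5.89]
43 [-0.46 -6.02]
```

>>> servo_tool(motion=[[1,-0.33,-0.8,0,6],[1,-0.58,-1.62,0,12],[1,-0.75,-2.47,0,18],[1,-0.82,-3.33,0,24],[1,-0.8,-4.19,0,30],[1,-0.69,-5.05,0,36],[1,-0.61,-5.47,0,39],[1,-0.54,-5.75,0,41],[1,-0.54,-5.75,0,41],[1,-0.54,-5.75,0,41]])

```text
time_s: 3.82
ee_pos: [0.4276, 0.0889, 0.2588]
eef_rot: [3.141, 0.002, -2.875]
force: [5.7, 4.3, -4.1]
grip_width: 0.0096
grip_force: 12.0
```

Run:
```python
from h import *
c=ctrl.camera("side"); im=c["image"][190:310,220:380,::-1]
cv2.imwrite("pics/side2.png",cv2.resize(im,None,fx=4.5,fy=4.5,interpolation=2))
```

```text
(no output)
```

View pics/side2.png

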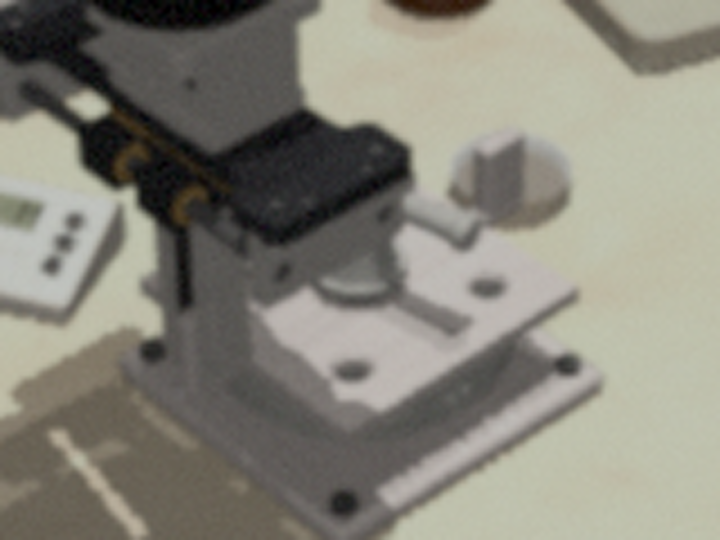

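The plate edges now look parallel to the foot, and the wrist carries about 4 N (plate weight). I'll open to let it drop, rise clear and check.

>>> servo_tool(motion=[[0.8,0,0,0,0],[0.7,0,0,0,0],[0.5,0,0,0,0],[0.5,0,0,0,0],[0.5,0,0,5,0],[0.5,0,0,10,0],[0.5,-4,4,14,0],[0.5,-8,8,14,0],[0.5,-10,12,14,0],[0.5,-10,15,14,0]])

```text
time_s: 5.12
ee_pos: [0.3259, 0.2401, 0.3992]
eef_rot: [3.141, 0.001, -2.873]
force: [0.8, -0.9, -0.0]
grip_width: 0.0472
grip_force: 0.0
```

Run:
```python
from h import *
import pickle
d={n:ctrl.camera(n) for n in("top","side")}; pickle.dump(d,open("c1.pkl","wb"))
a=cv2.resize(d["side"]["image"][205:305,230:370,::-1],None,fx=4,fy=4,interpolation=2)
b=cv2.resize(d["top"]["image"][210:315,275:385,::-1],None,fx=2.2,fy=2.2,interpolation=2)
o=np.zeros((400,560+242,3),np.uint8);o[:,:560]=a;o[:231,560:802]=b
cv2.imwrite("pics/v2.png",o[:,:800])
```

```text
(no output)
```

View pics/v2.png

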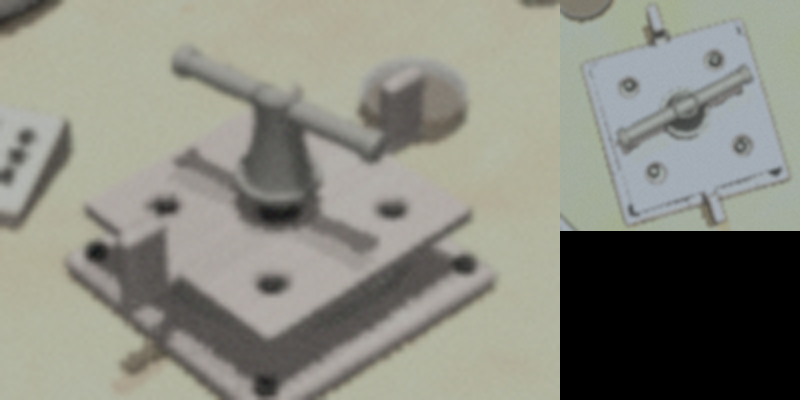

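All four studs show in the holes in the top view. I'll check whether the plate dropped by comparing the corner positions against the seated and unseated heights.

```bash
cat > chk.py <<'E'
from h import *
import pickle,sys
d=pickle.load(open(sys.argv[1] if len(sys.argv)>1 else "c1.pkl","rb"))
s,t=d["side"],d["top"]
print("side corners meas: left(252,257) right(347.5,258.2) front(297.5,290; top edge)")
for z in(.048,.058):
    print(z,[tuple(np.round(proj(s,[.507+.0919*np.cos(a),.1105+.0919*np.sin(a),z]),1)) for a in np.radians([149.7,-30.3,239.7,59.7])])
# control: lug tops / knob heights by two views
T=lambda u,v:ray(t,275+(u-560)/2.2,210+v/2.2); S=lambda u,v:ray(s,230+u/4,205+v/4)
def tri(a,b):
    (o1,d1),(o2,d2)=a,b; A=np.stack([d1,-d2],1); x=np.linalg.lstsq(A,o2-o1,rcond=None)[0]
    p,q=o1+x[0]*d1,o2+x[1]*d2; return (p+q)/2,np.linalg.norm(p-q)
for n,a,b in[("left corner",(585,68),(88,208)),("right corner",(789,178),(470,213)),("front",(630,222),(270,340)),("hole",(629,85),(165,206)),("hole r",(742,146),(392,209))]:
    print(n,tri(T(*a),S(*b)))
E
python3 chk.py
```

```text
side corners meas: left(252,257) right(347.5,258.2) front(297.5,290; top edge)
0.048 [(np.float64(251.0), np.float64(253.8)), (np.float64(348.2), np.float64(256.9)), (np.float64(295.8), np.float64(288.7)), (np.float64(302.6), np.float64(226.0))]
0.058 [(np.float64(250.6), np.float64(249.7)), (np.float64(348.4), np.float64(252.8)), (np.float64(295.7), np.float64(284.5)), (np.float64(302.6), np.float64(222.0))]
left corner (array([ 0.50556548,  0.21018305, -0.01041697]), np.float64(0.10951659054967636))
right corner (array([0.49277848, 0.00915886, 0.11662219]), np.float64(0.10035001938696103))
front (array([ 0.46449688,  0.14289065, -0.05187879]), np.float64(0.09427602778061783))
hole (array([0.50760743, 0.16702479, 0.01280296]), np.float64(0.06564306192603944))
hole r (array([0.50363925, 0.05336297, 0.08258609]), np.float64(0.05857741263774689))
```

Run:
```python
from h import *
import pickle
s=pickle.load(open("c0.pkl","rb"))["side"]
print("unseated start: meas front corners (264.4,276),(335,275.6), back (267,231),(333,231)")
for z in(.048,.058): print(z,[tuple(np.round(proj(s,[.507+.0919*np.cos(a),.1105+.0919*np.sin(a),z]),1)) for a in np.radians([199,-71,109,19])])
# template shift of foot & lug between views: bolt positions same? handle shift should be 0
i0=s["image"];i1=pickle.load(open("c1.pkl","rb"))["side"]["image"]
t=pickle.load(open("c1.pkl","rb"))["top"]["image"][210:315,275:385,::-1]
cv2.imwrite("pics/x.png",np.hstack([cv2.resize(i1[235:300,240:355,::-1],None,fx=3.4,fy=3.4,interpolation=2)[:220],cv2.resize(t,None,fx=3.5,fy=3.5,interpolation=2)[70:290]]))
```

```text
unseated start: meas front corners (264.4,276),(335,275.6), back (267,231),(333,231)
0.048 [(np.float64(263.5), np.float64(279.1)), (np.float64(335.7), np.float64(277.9)), (np.float64(266.3), np.float64(234.7)), (np.float64(332.2), np.float64(233.8))]
0.058 [(np.float64(263.2), np.float64(274.9)), (np.float64(335.8), np.float64(273.7)), (np.float64(266.0), np.float64(230.7)), (np.float64(332.3), np.float64(229.7))]
```

View pics/x.png

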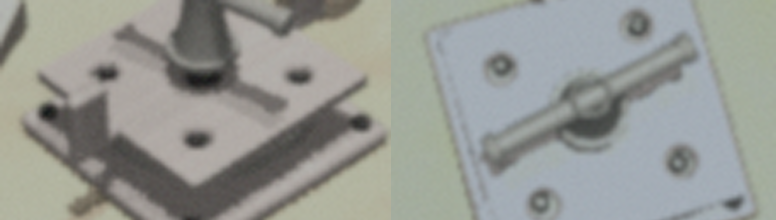

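The plate dropped: the corners match z = 48 mm with the same ~1 px bias seen at the start, and a stud shows inside every hole. Next is the T-handle, gripping at its centre across the bar.

>>> servo_tool(motion=[[0.5,3,-2,0,-10],[0.5,6,-4,0,-20],[0.5,9,-6,0,-30],[0.5,12,-8,0,-40],[0.5,15,-10,0,-50],[0.5,18,-12.9,0,-60],[0.5,18.1,-12.9,0,-70],[0.5,18.1,-12.9,0,-79],[0.5,18.1,-12.9,-4,-79],[0.5,18.1,-12.9,-8,-79],[0.5,18.1,-12.9,-10.9,-79],[0.5,18.1,-12.9,-10.9,-79]])

```text
time_s: 6.72
ee_pos: [0.5079, 0.1091, 0.2881]
eef_rot: [-3.138, -0.001, 2.029]
force: [0.6, -0.2, 0.4]
grip_width: 0.0468
grip_force: 0.0
```

>>> servo_tool(motion=[[0.5,-0.05,0.15,0,0],[1,-0.05,0.15,0,0],[1,-0.05,0.15,0,0],[1,-0.05,0.15,0,0],[1,-0.05,0.15,0,0]], squeeze=30)

```text
time_s: 7.35
ee_pos: [0.5078, 0.1113, 0.29]
eef_rot: [3.141, 0.0, 2.03]
force: [0.6, -0.5, 2.5]
grip_width: 0.0222
grip_force: 29.7
```

Hub is held (22.2 mm). First clockwise stroke, 150°.

>>> servo_tool(motion=[[1,0,0,-0.04,-10],[1,0,0,-0.08,-20],[1,0,0,-0.12,-30],[1,0,0,-0.16,-40],[1,0,0,-0.2,-50],[1,0,0,-0.23,-60],[1,0,0,-0.27,-70],[1,0,0,-0.31,-80],[1,0,0,-0.35,-90],[1,0,0,-0.39,-100],[1,0,0,-0.43,-110],[1,0,0,-0.47,-120],[1,0,0,-0.51,-130],[1,0,0,-0.55,-140],[1,0,0,-0.58,-150],[1,0,0,-0.58,-150],[1,0,0,-0.58,-150]])

```text
time_s: 9.48
ee_pos: [0.5068, 0.1128, 0.2839]
eef_rot: [-3.141, 0.005, -0.588]
force: [-14.2, 17.2, 10.2]
grip_width: 0.0218
grip_force: 30.4
```

>>> servo_tool(motion=[[0.5,0,0,0,0],[0.5,0,0,0,0],[0.5,0,0,4,0],[0.5,0,0,6,10],[0.5,0,0,6,20],[0.5,0,0,6,30],[0.5,0,0,6,40],[0.5,0,0,6,50],[0.5,0,0,6,60],[0.5,0,0,6,70],[0.5,0,0,6,80],[0.5,0,0,6,90],[0.5,0,0,6,100],[0.5,0,0,6,110],[0.5,0,0,6,120],[0.5,0,0,6,130],[0.5,0,0,6,140],[0.5,0,0,6,150],[0.5,0,0,6,160],[0.5,0,0,6,170]])

```text
time_s: 11.98
ee_pos: [0.5078, 0.111, 0.3437]
eef_rot: [-3.141, 0.0, 2.384]
force: [-0.6, -0.1, -0.8]
grip_width: 0.0469
grip_force: 0.0
```

Run:
```python
from h import *
c=ctrl.camera("side"); im=c["image"][190:310,230:370,::-1]
cv2.imwrite("pics/side3.png",cv2.resize(im,None,fx=4,fy=4,interpolation=2))
```

```text
(no output)
```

View pics/side3.png

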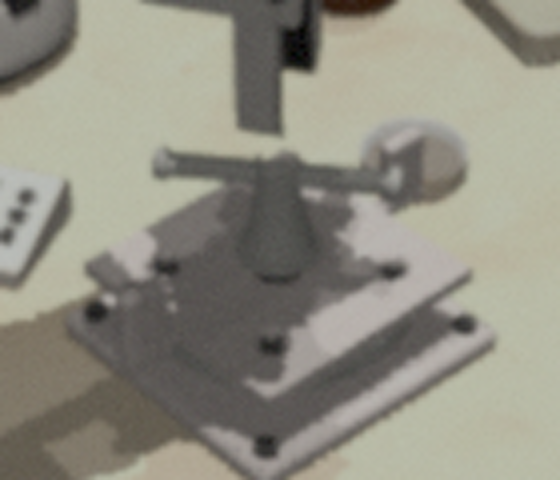

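The bar knobs are now at crop (163,163) and (393,180). I'll compute the bar's angle.

Run:
```python
from h import *
c=ctrl.camera("side")
a,b=[onplane(c,230+u/4,190+v/4,.1026)[:2] for u,v in((163,163),(393,180))]
print((a+b)/2,np.linalg.norm(a-b),np.degrees(np.arctan2(*(a-b)[::-1])))
```

```text
[0.50701409 0.10909488] 0.10618789427544392 145.7565237925802
```

Bar is at 146°, so the whole 150° stroke carried over without slip. Regrasp for the next one.

>>> servo_tool(motion=[[0.5,-0.08,0.05,0,9.8],[0.5,-0.08,0.05,-3,9.8],[0.5,-0.08,0.05,-5.9,9.8],[0.5,-0.08,0.05,-5.9,9.8],[1,-0.08,0.05,-5.9,9.8],[1,-0.08,0.05,-5.9,9.8],[1,-0.08,0.05,-5.9,9.8],[1,-0.08,0.05,-5.9,9.8]], squeeze=30)

```text
time_s: 13.08
ee_pos: [0.5072, 0.1121, 0.2858]
eef_rot: [3.139, 0.001, 2.549]
force: [2.4, 3.8, 1.5]
grip_width: 0.0213
grip_force: 29.4
```

>>> servo_tool(motion=[[1,0,0,-0.04,-10],[1,0,0,-0.08,-20],[1,0,0,-0.12,-30],[1,0,0,-0.16,-40],[1,0,0,-0.2,-50],[1,0,0,-0.23,-60],[1,0,0,-0.27,-70],[1,0,0,-0.31,-80],[1,0,0,-0.35,-90],[1,0,0,-0.39,-100],[1,0,0,-0.43,-110],[1,0,0,-0.47,-120],[1,0,0,-0.51,-130],[1,0,0,-0.55,-140],[1,0,0,-0.58,-150],[1,0,0,-0.62,-160],[1,0,0,-0.66,-170],[1,0,0,-0.7,-180],[1,0,0,-0.7,-180],[1,0,0,-0.7,-180]])

```text
time_s: 15.58
ee_pos: [0.5066, 0.1127, 0.2786]
eef_rot: [-3.14, 0.002, -0.592]
force: [-6.9, 10.4, 6.3]
grip_width: 0.0214
grip_force: 29.6
```

>>> servo_tool(motion=[[0.5,0,0,0,0],[0.5,0,0,0,0],[0.5,0,0,4,0],[0.5,0,0,6,10],[0.5,0,0,6,20],[0.5,0,0,6,30],[0.5,0,0,6,40],[0.5,0,0,6,50],[0.5,0,0,6,60],[0.5,0,0,6,70],[0.5,0,0,6,80],[0.5,0,0,6,90],[0.5,0,0,6,100],[0.5,0,0,6,110],[0.5,0,0,6,120],[0.5,0,0,6,130],[0.5,0,0,6,140],[0.5,0,0,6,150],[0.5,0,0,6,160],[0.5,0,0,6,170]])

```text
time_s: 18.08
ee_pos: [0.507, 0.1116, 0.3379]
eef_rot: [-3.142, 0.0, 2.381]
force: [0.1, 0.4, -0.3]
grip_width: 0.0467
grip_force: 0.0
```

>>> servo_tool(motion=[[0.5,0,0,0,10],[0.5,0,0,-3,10],[0.5,0,0,-5.9,10],[0.5,0,0,-5.9,10],[1,0,0,-5.9,10],[1,0,0,-5.9,10],[1,0,0,-5.9,10],[1,0,0,-5.9,10]])

```text
time_s: 19.08
ee_pos: [0.5073, 0.1121, 0.2798]
eef_rot: [3.139, 0.001, 2.55]
force: [2.1, 4.4, 2.0]
grip_width: 0.0217
grip_force: 29.5
```

>>> servo_tool(motion=[[1,0,0,-0.04,-10],[1,0,0,-0.08,-20],[1,0,0,-0.12,-30],[1,0,0,-0.16,-40],[1,0,0,-0.2,-50],[1,0,0,-0.2,-50],[1,0,0,-0.2,-50]])

```text
time_s: 19.95
ee_pos: [0.507, 0.1119, 0.2777]
eef_rot: [3.141, -0.0, 1.677]
force: [-2.1, 2.4, 4.6]
grip_width: 0.0214
grip_force: 29.6
```

```bash
python3 -c "
from h import *
o=ctrl.get_obs();print(o['force'],o['moment'],o['eef_rot'])"
```

```text
[-2.11636852  2.35354002  4.61893011] [ 0.22954795  0.50224912 -0.0748404 ] [ 3.14069251e+00 -3.06844766e-04  1.67687098e+00]
```

>>> servo_tool(motion=[[1,0,0,-0.02,-5],[1,0,0,-0.04,-10],[1,0,0,-0.06,-16],[1,0,0,-0.06,-16],[1,0,0,-0.06,-16]], squeeze=45)

```text
time_s: 20.58
ee_pos: [0.5069, 0.1118, 0.2775]
eef_rot: [3.141, 0.0, 1.398]
force: [-6.6, -2.3, 13.1]
grip_width: 0.0213
grip_force: 45.3
```

```bash
python3 -c "
from h import *
o=ctrl.get_obs();print(o['force'],o['moment'],o['eef_rot'])"
```

```text
[-6.6436644  -2.34122311 13.08446843] [-0.21150844  1.36567317  0.16379014] [3.14121890e+00 1.61841846e-05 1.39805161e+00]
```

>>> servo_tool(motion=[[1,0,0,0.05,0],[1,0,0,0.05,-5],[1,0,0,0.05,-10],[1,0,0,0.05,-10]], squeeze=60)

```text
time_s: 21.08
ee_pos: [0.5067, 0.1116, 0.2777]
eef_rot: [-3.141, 0.001, 1.223]
force: [-7.5, -3.2, 11.3]
grip_width: 0.0207
grip_force: 60.4
```

```bash
python3 -c "
from h import *
o=ctrl.get_obs();print(o['force'],o['moment'],o['eef_rot'])"
```

```text
[-7.51001657 -3.19770172 11.2845184 ] [-0.8622224   1.52321123  0.41918733] [-3.14130921e+00  1.24986243e-03  1.22280205e+00]
```

>>> servo_tool(motion=[[0.8,0,0,0,0],[0.5,0,0,0,0],[0.5,0,0,0,0],[0.5,0,0,4,0],[0.5,0,0,9,0],[0.5,0,0,14,0],[0.5,-6,0,14,0],[0.5,-10,5,14,0],[0.5,-15,9,14,0],[0.5,-17,13,14,0],[0.5,-17,15,14,0]])

```text
time_s: 22.45
ee_pos: [0.3354, 0.2633, 0.4172]
eef_rot: [3.141, -0.001, 1.226]
force: [0.8, -0.3, 0.3]
grip_width: 0.0468
grip_force: 0.0
```

Run:
```python
from h import *
import pickle
d={n:ctrl.camera(n) for n in("top","side")}; pickle.dump(d,open("c2.pkl","wb"))
a=cv2.resize(d["side"]["image"][200:310,240:360,::-1],None,fx=3.4,fy=3.4,interpolation=2)[:374]
b=cv2.resize(d["top"]["image"][205:315,275:389,::-1],None,fx=3.4,fy=3.4,interpolation=2)[:374]
print(a.shape,b.shape); cv2.imwrite("pics/v4.png",np.hstack([a,b]))
```

```text
(374, 408, 3) (374, 388, 3)
```

View pics/v4.png

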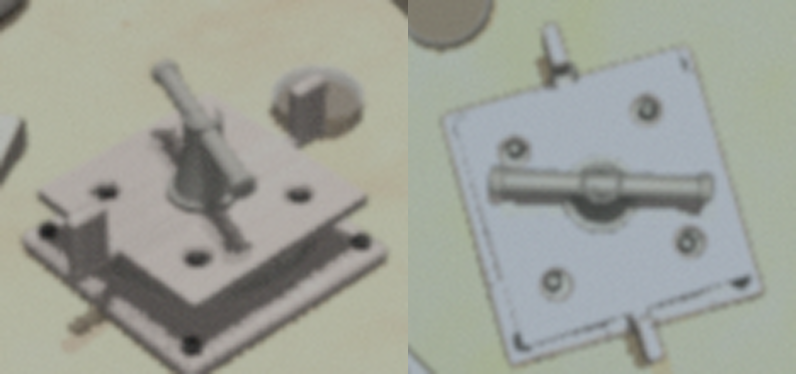

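The plate is flat with studs in its holes. The handle foot looks down on the plate, and the bar knobs are at top crop (495,185) and (706,187). I'll check the angle against the stop (86.5° expected).

Run:
```python
from h import *
import pickle
d=pickle.load(open("c2.pkl","rb"))
for n,pts in(("top",((495-408,185),(706-408,187))),("side",((165,73),(242,184)))):
    o=(275,205) if n=="top" else (240,200)
    for z in(.093,.103):
        a,b=[onplane(d[n],o[0]+u/3.4,o[1]+v/3.4,z)[:2] for u,v in pts]
        print(n,z,(a+b)/2,np.linalg.norm(a-b),np.degrees(np.arctan2(*(a-b)[::-1])))
t=d["top"];print("dishes",onplane(t,285,205,.015))
g0=pickle.load(open("c0.pkl","rb"))["top"]["image"].astype(int);g1=t["image"].astype(int)
D=abs(g0-g1).max(2)
print("change dish1",D[188:222,268:302].mean(),"dish2",D[250:285,403:437].mean(),"timer",D[292:345,232:286].mean(),"bg",D[150:180,400:450].mean())
```

```text
top 0.093 [0.50647825 0.11100242] 0.10955545356839443 87.88032420843913
top 0.103 [0.50520814 0.11109772] 0.10830908408720286 87.88032420843912
side 0.093 [0.50670815 0.1084599 ] 0.10636594933638531 86.69812353313209
side 0.103 [0.50118535 0.09697023] 0.10481300108337362 86.69812353313206
dishes [0.62683047 0.19833723 0.015     ]
change dish1 8.11159169550173 dish2 7.932773109243698 timer 40.50384346610762 bg 9.481333333333334
```

The bar is at 87° at height 93 mm, and the grip slipped past the stop, so the handle is home. The gripper is over the timer in the picture, so I'll move away and recheck.

>>> servo_tool(motion=[[0.5,-2,6,0,0],[0.5,-5,12,0,0],[0.5,-9,18,0,0],[0.5,-14,24,0,0],[0.5,-14,24,0,0],[0.5,-14,24,0,0]])

```text
time_s: 23.3
ee_pos: [0.1965, 0.5023, 0.4162]
eef_rot: [-3.142, 0.001, 1.225]
force: [0.1, -0.1, 0.7]
grip_width: 0.0471
grip_force: 0.0
```

Run:
```python
from h import *
import pickle
t=ctrl.camera("top")
D=abs(pickle.load(open("c0.pkl","rb"))["top"]["image"].astype(int)-t["image"]).max(2)
print("timer",D[292:345,232:286].mean(), "dish1",D[188:222,268:302].mean(),ctrl.get_obs()["time_s"])
```

```text
timer 1.9168413696715583 dish1 1.994809688581315 23.35
```

```bash
python3 -c "
from station import ctrl
print(ctrl.hand_in())"
```

```text
the job is handed in; nothing more can be done
None
```

The cover plate is seated flat on the studs and the T-handle is screwed fully home against it; the dishes and timer are unmoved, and the job was handed in at about 23 s.

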